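Draw a probe to its second ring in a dry-block calibrator and hold it

TASK

Check how the calibrator's temperature changes with depth: press the green start button on the recorder all the way down, then take the orange-handled probe and draw it straight up 40 mm, so that the second black ring on its steel stem comes level with the top of the brass block. Do not draw it past its third ring or force it sideways in its snug well, and finish still holding it there in the gripper, upright and steady. Leave the blue-handled probe fully home and everything else where it stands.

Things in the scene. Friction and masses are not known exactly. Their poses are not given: they have to be found in the camera images.
- calibrator: dry-block temperature calibrator, grey case 200 x 130 mm, 165 mm high, fixed to the table. Origin on the table, z up. The sloped control console (at most 145 mm high) is on its -x side, the brass block (60 x 100 mm, flat top 168 mm above the table) with two wells 50 mm apart on its +x side. Wells: vertical round bores, 13 mm diameter, 120 mm deep, at x = +40, y = +25 and -25 mm.
- well0 (a point): centre of the mouth of the well at y = +25 mm, level with the top of the brass block, 168 mm above the table; the well's floor is 120 mm below. Grip a probe with the fingers closing along the calibrator's x, across the line of the two wells: along that line the gap between the two handles is only 26 mm.
- well1 (a point): centre of the mouth of the other well, at y = -25 mm; same height and depth
- ref_probe: reference probe, orange handle, 0.12 to 0.26 kg, loose, fully home in either well. Origin at the stem's lower tip, z up. Stem 12 mm diameter, 0 to 150 mm; round handle 24 mm diameter, 150 to 240 mm (home: 198 to 288 mm above the table). Black rings 100, 80 and 60 mm from the tip come level with the block's top when it is drawn up 20, 40 and 60 mm. Slides freely if upright; drops back if let go.
- test_probe: the probe under test, the same shape and size but with a blue handle, standing fully home in the other well; to be left there. Origin at the tip, z upwards.
- recorder: wireless recorder, white box 150 x 110 x 48 mm fixed to the table left or right of the calibrator. Origin on the table, z up. Dark screen on top at +x, start button on top at x = -40 mm, a stub antenna 95 mm high behind the box at x = +87, y = +35 mm.
- start_button_top (a point): centre of the top face of the green round start button (26 mm diameter), on the recorder, 66 mm above the table when not pressed; it is pressed downwards
- start_button (a joint): travel of the start button in m: 0 = out, 0.006 = all the way down; a spring pushes it back, about 5 N all the way down
- bench_meter: bench meter, a grey box 150 x 120 x 82 mm fixed to the table on the other side of the calibrator from the recorder; not used. Origin on the table below its centre.
- pocket_meter: blue hand-held meter lying on the table, 150 x 70 x 28 mm, not used. Origin at its underside.
- ball_valve: brass ball valve with a red lever, about 110 mm long and 52 mm high, lying on the table, not used. Origin at its underside.
- wrench: steel wrench lying on the table, not used. Origin at its underside.
- screwdriver: screwdriver lying on the table, not used. Origin at its underside.
- tape_roll: black roll of tape, 90 mm diameter, 25 mm high, lying on the table, not used. Origin at its underside.

How it is judged:
On the way, in this order (a step that is already met when the one before it is completed fails the run):
1. the recorder's start button is pressed down (value of joint start_button above 0.0045 m), for 0.05 s.
2. the orange-handled probe is being drawn up out of its well (more than 15 mm) (z of ref_probe in the frame of calibrator above 0.063 m), for 0.1 s.
At the end, for the whole second after the job is handed in: the gripper holds the orange-handled probe, still in its well, drawn up 40 mm (within 5 mm) from fully home, upright within 3 degrees and at rest; the blue-handled probe stands fully home (within 4 mm) and is not gripped (z of ref_probe in the frame of calibrator between 0.083 and 0.093 m and x of ref_probe in the frame of calibrator between 0.036 and 0.044 m and y of ref_probe in the frame of calibrator between -0.03 and 0.03 m and angle between the z axis of ref_probe and the z axis of calibrator, either way round below 0.05 rad and contact force between ref_probe and the fingers above 3 N and linear speed of ref_probe below 0.01 m/s and z of test_probe in the frame of calibrator below 0.052 m and contact force between test_probe and the fingers below 0.5 N); the arm keeps its last pose, push and grip.
It fails at once if the orange-handled probe is drawn past its third ring (more than 62 mm) (z of ref_probe in the frame of calibrator above 0.11 m).
It fails at once if the orange-handled probe is forced against the walls of its well (more than 100 N) (contact force between ref_probe and calibrator above 100 N).
It fails at once if the blue-handled probe is drawn up (more than 8 mm) (z of test_probe in the frame of calibrator above 0.056 m).
It fails at once if a loose thing that is not part of the job (pocket meter, valve, wrench, screwdriver, tape roll) is pushed more than 20 mm (distance of any of pocket_meter, ball_valve, wrench, screwdriver, tape_roll from where it was at the start of the episode above 0.02 m).
It also fails if it takes over 46 s, if anything falls off the work surface, if the arm or the gripper's body presses on something with over 40 N, if the wrist force passes 120 N, or if a joint passes its speed limit or range.

ROBOT

A 6-joint arm with a two-finger parallel gripper is mounted at the origin on the work surface. World frame = base frame: x ahead of the robot, y to its left, z up, the work surface at z = 0. Lengths are in m, angles in rad, forces in N, time in s.
With the tool pointing down it reaches from about 0.25 to 0.725 m from the base axis. Payload 9.7 kg.
Tool frame: the origin (TCP) lies at the very end of the fingers, on their centre line; the grasp point (between the pads) lies 19 mm behind it; z points along the fingers, y is the direction in which the jaws open and shut (so a half turn about z gives the same grasp; the last joint's range is limited). The gripper opens to 85 mm and grips with 20 to 120 N. Pads are 22 mm wide; open, the fingers measure 114 mm over their backs; the gripper's body (76 mm by 85 mm) begins 54 mm behind the grasp point. The pads swing forward as they close: fully open they stand 13 mm farther back than shut.
Start: joints at [-1.33, 0.087, 0.176, 1.66, 0, 1.571], TCP at [0.131, -0.534, 0.231] pointing down, gripper open.
Joint ranges: [-3.13, 3.13], [-0.85, 1.81], [-1.15, 1.24], [-2.2, 2.28], [-1.44, 1.52], [-3.14, 3.14]. Speed limits (rad/s): [2.22, 2.22, 2.57, 3.14, 3.14, 3.14].

INTERFACE

Orientations are given as a unit quaternion [w, x, y, z].
In Python, from station import * gives the robot as it stands. The module is installed in compiled form; this text tells all that it offers.
- The arm moves only by the tool send_rows, never from a script. Its argument "plan" is a list of rows, each a list of 3 entries, a list of its own where there are three numbers: the shift along the tool's x, y, z in mm, then the turn, a rotation vector about the tool's x, y, z in degrees, then the closure in counts, from 0 (fully open) to 255 (shut). In form: [[[dx, dy, dz], [wx, wy, wz], claw], ...]. A call has exactly 10 rows; each row is the pose to reach, as a shift and turn from the pose commanded when the call began, along the tool's axes at that moment; what a row does not reach only later rows make up. A row lasts 1/8 s, in which the tool goes at most 62.5 mm and 10.7 degrees, less where a joint would pass 70% of its speed; a pose out of reach is approached as far as the arm can. A call with a gripper value outside its range is refused whole. The fingers move at their own pace and stop on an object; "newtons" is the grip in N (left out, the last holds). Time passes only in rows, so rows that repeat a pose let the fingers close, or fill a call up. It gives the time, the measured TCP pose, the force and the opening at its end, in the units of the state.
- sense(): the state, without advancing time (a new reading comes with each control period).
- get_image(name): name is "scene" or "top" or "wrist"; returns a dict with "frame" (420x560x3 uint8, red, green, blue), "fx", "fy", "cx", "cy" (pixels), "R" (3x3) and "t" (3): a world point X has camera coordinates R X + t; the wrist camera has in their place "mount" (4x4, takes a point from camera to tool coordinates, whose origin is the TCP and whose axes are the flange's). Camera axes: x right, y down, z forward; pixel columns grow to the right and rows downward; lengths in m; the calibration is good to about 2 mm. A picture is of the moment at which its call begins: read the wrist's pose just before it. There is no depth.
- finish_job(): hands the job in, once; it reports no verdict.
The state is a dict: "time": time; "joints": joint angles; "qd": joint speeds; "effort": joint torques, N m; "ee_pos": TCP position; "orientation": TCP orientation; "wrist_force": force on the tool from outside, world axes, zero at the start; "wrist_torque": the same for the moment, N m; "grip_width": finger opening in m.
Only numpy, scipy, OpenCV 4.12 (cv2) and the standard library are available. Lean on these libraries where they do the work, as an engineer would, in place of code of your own. Each camera call takes 0.05 s, during which the arm holds its last target.

## Working session

There is one attempt and no reset: what is moved stays moved. The work goes in short steps, Python scripts to look and compute and a tool call to move; the robot and the scene stay as the last step left them, time stands still between calls to the robot, and variables do not carry over. Pictures are saved under pics/ and viewed, and the job is handed in when it is done.

Besides the shell and the picture viewer there is one more tool, called after "Emit:" as name([rows], argument=value, ...), one row to a line, values as JSON. send_rows: Moves the arm, as the interface text tells. Its arguments: {"type":"object","properties":{"plan":{"type":"array","items":{"type":"array"}},"newtons":{"type":"number"}},"required":["plan"]}

```bash
mkdir -p pics; cat > h.py <<'E'
from station import *
import numpy as np, cv2
from scipy.spatial.transform import Rotation as Ro
def RT(s):
    q=s["orientation"]; return Ro.from_quat([q[1],q[2],q[3],q[0]]).as_matrix()
def cam(name):
    s=sense(); g=get_image(name)
    if "mount" in g:
        M=np.array(g["mount"]); T=np.eye(4); T[:3,:3]=RT(s); T[:3,3]=s["ee_pos"]
        W=T@M; g["C"]=W[:3,3]; g["D"]=W[:3,:3]
    else:
        R=np.array(g["R"]); g["D"]=R.T; g["C"]=-R.T@np.array(g["t"])
    return g
def ray(g,u,v):
    d=g["D"]@np.array([(u-g["cx"])/g["fx"],(v-g["cy"])/g["fy"],1]); return g["C"],d/np.linalg.norm(d)
def onz(g,u,v,z):
    c,d=ray(g,u,v); return c+d*(z-c[2])/d[2]
def tri(obs):
    A=np.zeros((3,3));b=np.zeros(3)
    for g,u,v in obs:
        c,d=ray(g,u,v);P=np.eye(3)-np.outer(d,d);A+=P;b+=P@c
    X=np.linalg.solve(A,b)
    return X,[np.linalg.norm((np.eye(3)-np.outer(ray(g,u,v)[1],ray(g,u,v)[1]))@(X-g["C"])) for g,u,v in obs]
def proj(g,X):
    p=g["D"].T@(np.array(X)-g["C"]); return g["fx"]*p[0]/p[2]+g["cx"],g["fy"]*p[1]/p[2]+g["cy"]
def save(g,n): cv2.imwrite("pics/"+n,cv2.cvtColor(g["frame"],cv2.COLOR_RGB2BGR))
def blobs(g,lo,hi,amin=30):
    h=cv2.cvtColor(g["frame"],cv2.COLOR_RGB2HSV); m=cv2.inRange(h,np.array(lo),np.array(hi))
    n,l,st,c=cv2.connectedComponentsWithStats(m)
    return m,l,[(i,st[i].tolist(),c[i].round(1).tolist()) for i in range(1,n) if st[i][4]>=amin]
E
python3 - <<'E'
from h import *
import pickle
s=sense(); print(s)
for n in ("scene","top","wrist"):
    g=cam(n); save(g,n+"0.png"); pickle.dump(g,open(n+"0.pkl","wb"))
    print(n,g["C"].round(3),g["D"].round(3).tolist(),g["fx"])
    for k,lo,hi in (("orange",(5,140,90),(20,255,255)),("green",(45,90,50),(85,255,255)),("blue",(95,120,50),(125,255,255))):
        print(k,blobs(g,lo,hi)[2])
E
```

```text
{'time': 0.0, 'joints': array([-1.32999101e+00,  8.74754284e-02,  1.75101779e-01,  1.65979830e+00,
        3.64522686e-07,  1.57078381e+00]), 'qd': array([-0.00017793,  0.0012142 , -0.00015116, -0.00199686, -0.00125994,
       -0.00128659]), 'effort': array([-3.83158665e-03, -5.20387387e+01,  4.64802432e+01,  1.62730302e-02,
       -2.75606089e-05,  1.31642076e-05]), 'ee_pos': array([ 0.1311098 , -0.53389856,  0.23055803]), 'orientation': array([-6.82854713e-04,  9.92759366e-01,  1.20118143e-01, -8.24292107e-05]), 'wrist_force': array([ 0.15616958,  0.05224764, -0.31166709]), 'wrist_torque': array([ 0.01330857,  0.02193424, -0.0082227 ]), 'grip_width': 0.08526416054027616}
scene [1.291 0.79  0.934] [[-0.757, 0.384, -0.528], [0.653, 0.461, -0.601], [0.013, -0.8, -0.6]] 474.66480541435686
orange [(28, [86, 24, 7, 10, 37], [89.2, 28.5]), (34, [294, 27, 93, 59, 1215], [326.3, 55.1]), (47, [14, 36, 80, 20, 280], [53.8, 45.6]), (52, [424, 41, 39, 27, 515], [437.1, 53.3]), (84, [0, 61, 11, 15, 55], [5.0, 67.2]), (143, [22, 136, 17, 21, 82], [30.6, 144.4]), (152, [146, 144, 10, 8, 46], [150.
[... 990 characters left out ...]
0, 9, 72], [378.5, 271.1])]
blue [(2, [92, 241, 32, 49, 610], [109.6, 268.6]), (3, [445, 348, 60, 40, 915], [474.3, 366.9])]
wrist [ 0.201 -0.516  0.375] [[0.238, -0.931, -0.278], [-0.971, -0.229, -0.067], [-0.001, 0.286, -0.958]] 320.0498334297231
orange [(7, [466, 85, 94, 207, 1606], [514.6, 189.7]), (152, [227, 226, 43, 26, 566], [248.6, 239.7]), (190, [285, 245, 39, 48, 490], [310.8, 263.8]), (205, [254, 250, 11, 6, 35], [257.9, 252.3]), (206, [265, 251, 9, 22, 77], [268.2, 261.1]), (247, [263, 270, 13, 21, 101], [268.6, 280.0]), (307, [450, 297, 14, 20, 108], [456.9, 306.1]), (328, [463, 397, 22, 23, 271], [474.7, 410.8])]
green []
blue [(1, [261, 146, 197, 140, 12223], [350.7, 201.8])]
```

View pics/scene0.png

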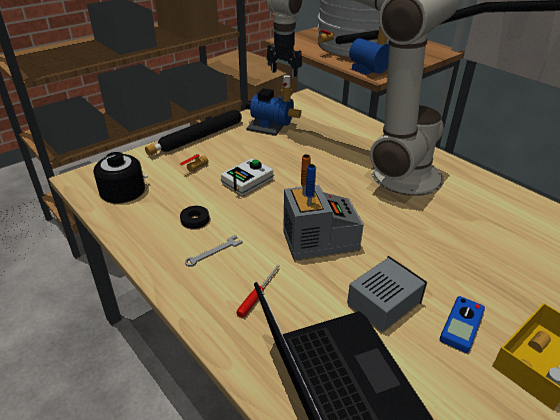

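View pics/top0.png

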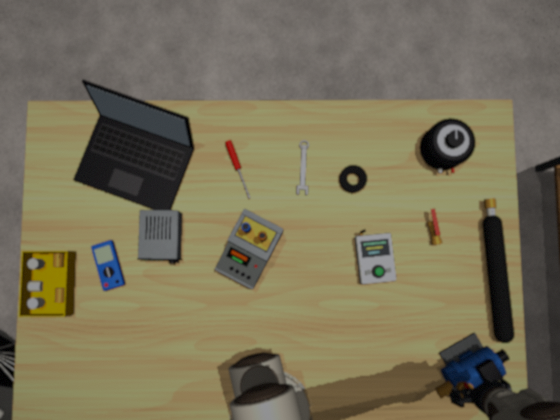

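View pics/wrist0.png

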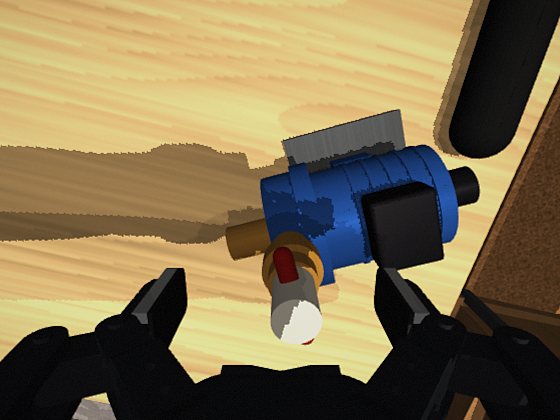

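The scene view shows the orange handle at about (306,168) behind the blue one at (311,180). The top view shows the green button at (378,271) and the probe pair at about (243,228) and (262,237). I'll zoom in to measure these.

```bash
python3 - <<'E'
from h import *
import pickle
g=pickle.load(open("top0.pkl","rb")); f=g["frame"]
a=cv2.resize(f[200:295,205:300],(560,560),interpolation=cv2.INTER_CUBIC)
s=pickle.load(open("scene0.pkl","rb"));b=cv2.resize(s["frame"][145:225,270:350],(560,560),interpolation=cv2.INTER_CUBIC)
im=cv2.resize(np.hstack([a,b]),(800,400)); cv2.imwrite("pics/z0.png",im[:,:,::-1])
print("btn top",onz(g,378.5,271.1,.066))
sb=blobs(s,(45,60,30),(90,255,255),10)[2]; print(sb)
for i,st,c in sb: print(onz(s,*c,.066), tri([(g,378.5,271.1),(s,*c)]))
E
```

```text
btn top [ 0.43413253 -0.33290087  0.066     ]
[(4, [252, 160, 7, 6, 36], [255.0, 162.4]), (5, [229, 171, 5, 4, 12], [231.2, 172.5]), (6, [235, 174, 10, 7, 25], [239.4, 177.0]), (7, [336, 204, 7, 9, 23], [338.9, 208.4])]
[ 0.43823909 -0.32759486  0.066     ] (array([ 0.43391353, -0.33362125,  0.06145967]), [np.float64(0.00022076158309977635), np.float64(0.00022076158309980518)])
[ 0.53916585 -0.32790875  0.066     ] (array([ 0.46450982, -0.3684122 ,  0.01147804]), [np.float64(0.03965306542880463), np.float64(0.03965306542880465)])
[ 0.53437748 -0.28848212  0.066     ] (array([ 0.45207519, -0.3633519 , -0.00941736]), [np.float64(0.024567064166326834), np.float64(0.024567064166326993)])
[0.40578223 0.04196488 0.066     ] (array([ 0.34427108, -0.21829188, -0.05663119]), [np.float64(0.16206594068098554), np.float64(0.16206594068098554)])
```

View pics/z0.png

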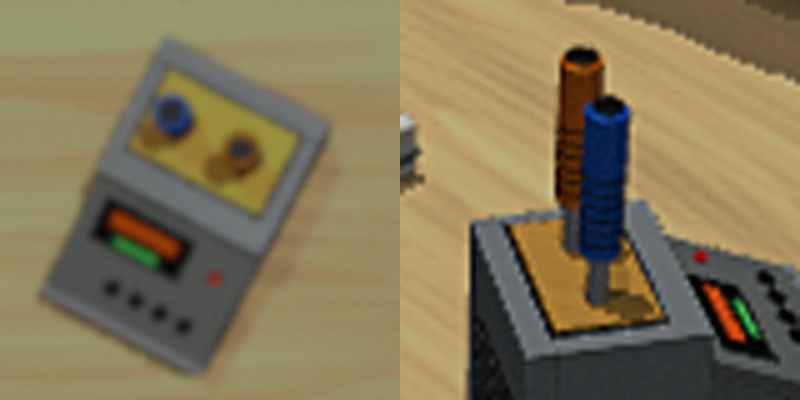

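```bash
python3 - <<'E'
from h import *
import pickle
g=pickle.load(open("top0.pkl","rb")); s=pickle.load(open("scene0.pkl","rb"))
P={"o":((242,152),(581,53)),"b":((173,115),(610,103))}
for k,(a,b) in P.items():
    ua=(205+a[0]*.2375-.4,200+a[1]*.2375-.4); ub=(270+(b[0]-400)*.2-.4,145+b[1]*.2-.4)
    print(k,tri([(g,*ua),(s,*ub)]),onz(g,*ua,.288),onz(s,*ub,.288))
# case edges in top zoom
z=lambda x,y:(205+x*.2375-.4,200+y*.2375-.4)
for n,p,h in (("brass",(170,68),.168),("brass",(303,135),.168),("brass",(262,214),.168),("brass",(128,152),.168),("case",(168,40),.165),("case",(330,125),.165)):
    print(n,onz(g,*z(*p),h))
E
```

```text
o (array([0.53111424, 0.01606582, 0.28833454]), [np.float64(0.00031655408561271834), np.float64(0.00031655408561252573)]) [0.53090921 0.01629998 0.288     ] [0.53093697 0.01543356 0.288     ]
b (array([0.55379467, 0.06044328, 0.28781668]), [np.float64(0.0008407162948856434), np.float64(0.0008407162948858224)]) [0.55436983 0.05983155 0.288     ] [0.55342258 0.06125733 0.288     ]
brass [0.59549949 0.06945972 0.168     ]
brass [ 0.54916531 -0.02182228  0.168     ]
brass [0.49527822 0.00627692 0.168     ]
brass [0.53784251 0.09795401 0.168     ]
case [0.61517612 0.07110977 0.165     ]
case [ 0.55618104 -0.04037145  0.165     ]
```

The handle tops triangulate to z = 0.288, which matches the text. They are 49.9 mm apart, and the calibrator's yaw is about -27°. Next I move to a point short of the button, closing the fingers on the way.

Emit:
send_rows([
  [[0,0,-20],[0,0,0],0],
  [[20,-10,-40],[0,0,0],100],
  [[60,-30,-40],[0,0,0],200],
  [[105,-50,-40],[0,0,0],255],
  [[150,-70,-35],[0,0,0],255],
  [[190,-90,-30],[0,0,0],255],
  [[225,-105,-25],[0,0,0],255],
  [[250,-118,-20],[0,0,0],255],
  [[260,-123,-20],[0,0,0],255],
  [[260,-123,-20],[0,0,0],255],
], newtons=40)

```text
time: 1.4
ee_pos: [0.3544, -0.3526, 0.2513]
orientation: [0.0, 0.993, 0.121, -0.0]
wrist_force: [-0.1, 0.3, 0.3]
grip_width: -0.0002
```

```bash
python3 - <<'E'
from h import *
import pickle
s=sense(); print(s["time"],s["ee_pos"],s["orientation"],s["grip_width"],s["qd"].round(3),s["wrist_force"])
g=cam("wrist"); save(g,"w1.png"); pickle.dump(g,open("w1.pkl","wb"))
for b in blobs(g,(45,60,30),(90,255,255),60)[2]: print(b,onz(g,*b[2],.066))
print(proj(g,(.434,-.333,.066)))
E
```

```text
1.4 [ 0.35444125 -0.35257882  0.25134186] [ 1.25252196e-05  9.92701720e-01  1.20595533e-01 -1.07854329e-04] -0.00024779617603550453 [-0.027 -0.003  0.003  0.001 -0.003 -0.011] [-0.11759058  0.32768671  0.32706622]
(1, [256, 4, 75, 20, 630], [292.3, 13.9]) [ 0.51441584 -0.32337946  0.066     ]
(2, [267, 95, 27, 28, 574], [279.8, 108.8]) [ 0.43227649 -0.33193741  0.066     ]
(np.float64(281.27609181685386), np.float64(107.2745786122743))
```

View pics/w1.png

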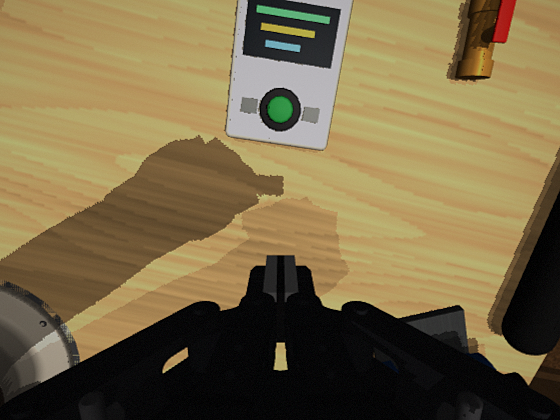

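The green button is at (280,109) in the wrist view, which casts to (0.432, -0.332) and agrees with the top view. I'll check its height from the two views, then go down over it.

```bash
python3 - <<'E'
from h import *
import pickle
g=pickle.load(open("top0.pkl","rb")); w=pickle.load(open("w1.pkl","rb")); s=pickle.load(open("scene0.pkl","rb"))
print(tri([(g,378.5,271.1),(w,279.8,108.8)]),tri([(w,279.8,108.8),(s,255,162.4)]),tri([(g,378.5,271.1),(w,279.8,108.8),(s,255,162.4)]))
E
```

```text
(array([ 0.43318629, -0.33214017,  0.06899612]), [np.float64(0.000999871537557141), np.float64(0.0009998715375573032)]) (array([ 0.43318768, -0.33253249,  0.06166499]), [np.float64(0.0010191118135976947), np.float64(0.001019111813597771)]) (array([ 0.43347195, -0.3329354 ,  0.06175712]), [np.float64(0.0009790232533986728), np.float64(0.0014989467744897296), np.float64(0.0005655910929549925)])
```

Emit:
send_rows([
  [[30,0,0],[0,0,0],255],
  [[65,-1,10],[0,0,0],255],
  [[81,-1,40],[0,0,0],255],
  [[81,-1,80],[0,0,0],255],
  [[81,-1,115],[0,0,0],255],
  [[81,-1,145],[0,0,0],255],
  [[81,-1,165],[0,0,0],255],
  [[81,-1,173],[0,0,0],255],
  [[81,-1,173],[0,0,0],255],
  [[81,-1,173],[0,0,0],255],
])

```text
time: 2.7
ee_pos: [0.433, -0.333, 0.0794]
orientation: [0.001, 0.993, 0.12, 0.001]
wrist_force: [0.4, -0.4, 0.1]
grip_width: 0.0
```

```bash
python3 - <<'E'
from h import *
import pickle
s=sense(); print(s["time"],s["ee_pos"],s["wrist_force"])
g=cam("wrist"); save(g,"w2.png")
E
```

```text
2.7 [ 0.43302336 -0.33296759  0.07937575] [ 0.41302232 -0.42713664  0.14755896]
```

View pics/w2.png

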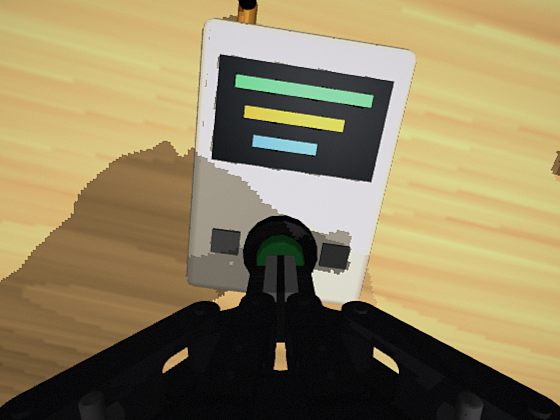

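The fingertips are centred over the button, at about (280,250). Its height comes out at 62–69 mm, against 66 mm in the text. Now I press in small steps and retract.

Emit:
send_rows([
  [[0,0,6],[0,0,0],255],
  [[0,0,11],[0,0,0],255],
  [[0,0,14],[0,0,0],255],
  [[0,0,16],[0,0,0],255],
  [[0,0,17],[0,0,0],255],
  [[0,0,18],[0,0,0],255],
  [[0,0,18.5],[0,0,0],255],
  [[0,0,19],[0,0,0],255],
  [[0,0,19],[0,0,0],255],
  [[0,0,19],[0,0,0],255],
])

```text
time: 4.0
ee_pos: [0.4332, -0.3327, 0.0635]
orientation: [0.001, 0.993, 0.12, 0.001]
wrist_force: [-9.5, 6.5, 33.7]
grip_width: -0.0003
```

```bash
python3 - <<'E'
from h import *
s=sense(); print(s["time"],s["ee_pos"],s["wrist_force"])
g=cam("wrist"); save(g,"w3.png")
E
```

```text
4.0 [ 0.43317445 -0.33272646  0.06353246] [-9.53514331  6.52330585 33.68308524]
```

View pics/w3.png

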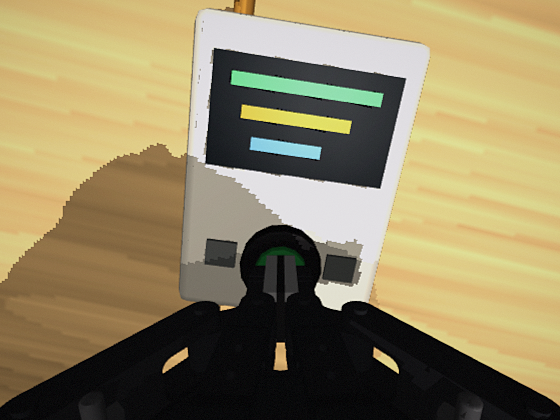

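The force is 34 N at z = 63.5 mm, well over the 5 N spring, so the tip may be on the button's collar. I'll look closer.

```bash
python3 - <<'E'
from h import *
import pickle
w1=pickle.load(open("w1.pkl","rb"))
g=cam("wrist"); s=sense(); p=np.array(s["ee_pos"]); R=RT(s)
print(s["wrist_force"],s["wrist_torque"])
f=g["frame"].copy()
c=lambda im,a,b:cv2.resize(im[a:a+90,b:b+90],(400,400),interpolation=cv2.INTER_CUBIC)
im=np.hstack([c(w1["frame"],65,235),c(g["frame"],215,235)]); cv2.imwrite("pics/z3.png",im[:,:,::-1])
for d in ((0,0,0),(11,0,0),(-11,0,0),(0,14,0),(0,-14,0),(11,8,0),(13,0,0)): print(d,np.round(proj(g,p+R@np.array(d)/1000),1))
for d in ((13,0),(19,0),(0,13),(0,19),(0,-19),(-13,0)):
  print("btn",d,[np.round(proj(g,np.array([.4333,-.3325,z])+R@np.array([d[0],d[1],0])/1000),1) for z in (.060,.066)])
E
```

```text
[-9.82469152  6.97499946 34.19770281] [1.53745398 2.12297759 0.00247924]
(0, 0, 0) [282.3 269.3]
(11, 0, 0) [282.3 248.8]
(-11, 0, 0) [282.2 289.1]
(0, 14, 0) [310.5 269.3]
(0, -14, 0) [254.1 269.3]
(11, 8, 0) [298.8 248.8]
(13, 0, 0) [282.3 245. ]
btn (13, 0) [array([281.9, 241.9]), array([282. , 246.6])]
btn (19, 0) [array([281.9, 230.5]), array([282. , 234.8])]
btn (0, 13) [array([307.5, 265.9]), array([308.5, 271.3])]
btn (0, 19) [array([319.3, 265.9]), array([320.8, 271.3])]
btn (0, -19) [array([244.4, 265.9]), array([243.1, 271.3])]
btn (-13, 0) [array([281.8, 288.7]), array([281.9, 294.8])]
```

View pics/z3.png

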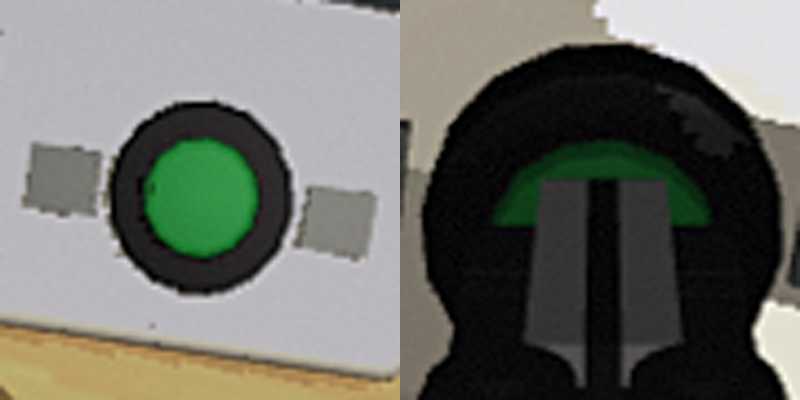

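```bash
python3 - <<'E'
import cv2,numpy as np
a=cv2.imread("pics/w2.png");b=cv2.imread("pics/w3.png")
c=lambda im,r,q:cv2.convertScaleAbs(cv2.resize(im[r:r+60,q:q+80],(800,600) ,interpolation=cv2.INTER_CUBIC)[:],alpha=2.2)
im=np.vstack([c(a,205,240)[:300+100],c(b,215,240)[:400]]); cv2.imwrite("pics/z4.png",cv2.resize(im,(600,600)))
E
```

```text
(no output)
```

View pics/z4.png

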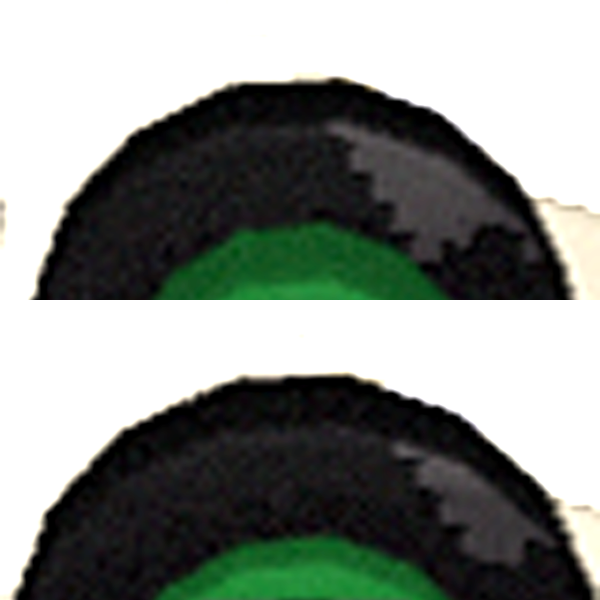

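```bash
python3 - <<'E'
from h import *
s=sense(); g=cam("wrist"); R=RT(s)
D=g["D"]; C3=g["C"]
a=cv2.imread("pics/w2.png")[:,:,::-1].astype(int);b=cv2.imread("pics/w3.png")[:,:,::-1].astype(int)
for n,im in (("w2",a),("w3",b)):
    print(n,[(r,im[r,278:284].mean(0).round().astype(int).tolist()) for r in range(224,262)])
C2=C3+np.array([.43302336,-.33296759,.07937575])-np.array(s["ee_pos"])
np.savez("cams.npz",C2=C2,C3=C3,D=D,c=np.array([g["cx"],g["cy"],g["fx"],g["fy"]]))
E
```

```text
w2 [(224, [11, 11, 11]), (225, [11, 11, 12]), (226, [10, 10, 10]), (227, [12, 11, 12]), (228, [10, 10, 10]), (229, [12, 11, 13]), (230, [12, 12, 12]), (231, [12, 11, 12]), (232, [11, 11, 10]), (233, [7, 6, 8]), (234, [9, 15, 9]), (235, [10, 36, 14]), (236, [10, 39, 15]), (237, [8, 39, 14]), (238, [8, 38, 15]), (239, [10, 39, 15]), (240, [9, 42, 16]), (241, [9, 43, 17]), (242, [12, 52, 20]), (243, [18, 65, 28]), (244, [18, 64, 27]), (245, [15, 61, 25]), (246, [13, 60, 24]), (247, [15, 60, 23]), (248, [14, 59, 24]), (249, [13, 58, 23]), (250, [14, 59, 24]), (251, [15, 59, 23]), (252, [12, 59, 22]), (253, [14, 62, 24]), (254, [12, 56, 22]), (255, [10, 24, 12]), (256, [6, 3, 6]), (257, [9, 6, 8]), (258, [7, 7, 8]), (259, [6, 6, 6]), (260, [7, 7, 7]), (261, [6, 6, 7])]
w3 [(224, [157, 149, 134]), (225, [7, 6, 6]), (226, [1, 0, 1]), (227, [6, 6, 5]), (228, [5, 5, 5]), (229, [6, 6, 6]), (230, [6, 4, 5]), (231, [9, 9, 8]), (232, [14, 14, 15]), (233, [16, 16, 17]), (234, [13, 13, 14]), (235, [11, 11, 11]), (236, [11, 11, 12]), (237, [11, 12, 12]), (238, [11, 11, 11]), (239, [13, 11, 12]), (240, [8, 9, 9]), (241, [8, 8, 8]), (242, [9, 8, 8]), (243, [7, 7, 7]), (244, [7, 6, 8]), (245, [7, 5, 6]), (246, [11, 21, 12]), (247, [9, 45, 17]), (248, [7, 44, 16]), (249, [11, 47, 18]), (250, [15, 58, 24]), (251, [16, 66, 27]), (252, [17, 65, 27]), (253, [16, 65, 26]), (254, [14, 59, 24]), (255, [10, 25, 14]), (256, [6, 4, 6]), (257, [7, 6, 7]), (258, [8, 9, 9]), (259, [8, 7, 7]), (260, [6, 6, 7]), (261, [6, 7, 6])]
```

```bash
python3 - <<'E'
import numpy as np
f=np.load("cams.npz");D=f["D"];cx,cy,fx,fy=f["c"]
R0=np.array([.971,.239,0]); btn=np.array([.4333,-.3325,0])
for off in (12,13,14):
  for n,C,rows in (("w2",f["C2"],(234.3,242.1)),("w3",f["C3"],(246.3,249.9))):
    out=[]
    for v in rows:
        d=D@np.array([(281-cx)/fx,(v-cy)/fy,1]); 
        t=((btn+R0*off/1000-C)@R0)/(d@R0); out.append((C+t*d)[2])
    print(off,n,np.round(out,4),"protr",round(out[1]-out[0],4))
E
```

```text
12 w2 [0.0628 0.0741] protr 0.0113
12 w3 [0.0633 0.0677] protr 0.0045
13 w2 [0.0655 0.0766] protr 0.0111
13 w3 [0.0657 0.0701] protr 0.0044
14 w2 [0.0682 0.0791] protr 0.0109
14 w3 [0.0681 0.0724] protr 0.0043
```

The button's visible protrusion fell by 6.6 mm while the collar stayed put, and the force is far above the spring. So the button is bottomed. Now I retract upward, turn -49° and move to a point short of the probes.

Emit:
send_rows([
  [[0,0,-30],[0,0,0],255],
  [[0,0,-85],[0,0,0],255],
  [[10,-20,-140],[0,0,-8],200],
  [[35,-60,-195],[0,0,-16],100],
  [[65,-110,-240],[0,0,-24],0],
  [[90,-160,-275],[0,0,-32],0],
  [[115,-210,-285],[0,0,-40],0],
  [[130,-250,-285],[0,0,-47],0],
  [[140,-270,-285],[0,0,-49],0],
  [[140,-270,-285],[0,0,-49],0],
])

```text
time: 5.4
ee_pos: [0.5045, -0.0353, 0.3439]
orientation: [-0.0, 0.853, 0.522, -0.0]
wrist_force: [0.5, -0.0, 0.1]
grip_width: 0.085
```

```bash
python3 - <<'E'
from h import *
import pickle
s=sense(); print(s["time"],s["ee_pos"],s["joints"].round(3),s["qd"].round(3),s["wrist_force"],"\n",RT(s).round(4))
g=cam("wrist"); save(g,"w4.png"); pickle.dump(g,open("w4.pkl","wb"))
for X in ((.5311,.0161,.288),(.5538,.0604,.288)): print(np.round(proj(g,X),1))
E
```

```text
5.4 [ 0.50446812 -0.03528151  0.34392557] [-0.07   0.056  0.368  1.884  0.     1.973] [-0.043 -0.005 -0.005  0.002 -0.009 -0.007] [ 0.53703959 -0.0350234   0.1198513 ] 
 [[ 4.545e-01  8.907e-01 -7.000e-04]
 [ 8.907e-01 -4.545e-01  1.000e-04]
 [-2.000e-04 -7.000e-04 -1.000e+00]]
[282.8 143.7]
[283.1  54.4]
```

View pics/w4.png

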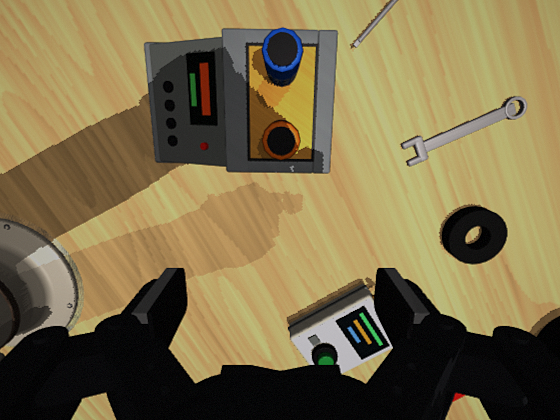

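The orange cap is at about (281,139) and the blue one at (283,49), about 5 px from where I predicted. I'll measure both more exactly.

```bash
python3 - <<'E'
from h import *
import pickle
w=pickle.load(open("w4.pkl","rb"));g=pickle.load(open("top0.pkl","rb")); s=pickle.load(open("scene0.pkl","rb"))
f=w["frame"]; 
m=(f.max(2)<45).astype(np.uint8)
n,l,st,c=cv2.connectedComponentsWithStats(m[:170,255:310])
C=[(c[i][0]+255,c[i][1],st[i].tolist()) for i in range(1,n) if 300<st[i][4]<2500]; print(C)
P={"o":((242,152),(581,53)),"b":((173,115),(610,103))}
for (k,(a,b)),q in zip(P.items(),sorted(C,key=lambda t:-t[1])):
    ua=(205+a[0]*.2375-.4,200+a[1]*.2375-.4); ub=(270+(b[0]-400)*.2-.4,145+b[1]*.2-.4)
    print(k,"w-plane",onz(w,q[0],q[1],.288).round(4),"tri3",tri([(g,*ua),(s,*ub),(w,q[0],q[1])])[0].round(4),"tri w+top",tri([(g,*ua),(w,q[0],q[1])])[0].round(4))
cv2.imwrite("pics/z5.png",cv2.resize(f[15:175,220:340],(600,800))[:600,:,::-1])
# rectangle of case +x part lower edges
for p in ((247,44),(318,46),(312,161),(247,158)): print("brass",onz(w,*p,.168).round(4))
E
```

```text
[(np.float64(281.9031007751938), np.float64(48.729974160206716), [13, 32, 29, 34, 774]), (np.float64(280.5612244897959), np.float64(75.54591836734694), [9, 61, 35, 25, 392]), (np.float64(280.5921696574225), np.float64(140.53017944535074), [12, 127, 28, 29, 613])]
o w-plane [0.5308 0.0184 0.288 ] tri3 [0.5311 0.017  0.2886] tri w+top [0.531  0.0172 0.2765]
b w-plane [0.5474 0.0511 0.288 ] tri3 [0.5506 0.0563 0.2844] tri w+top [0.5577 0.0644 0.1807]
brass [0.5389 0.1008 0.168 ]
brass [0.5952 0.0702 0.168 ]
brass [ 0.546  -0.0207  0.168 ]
brass [0.4898 0.0113 0.168 ]
```

View pics/z5.png

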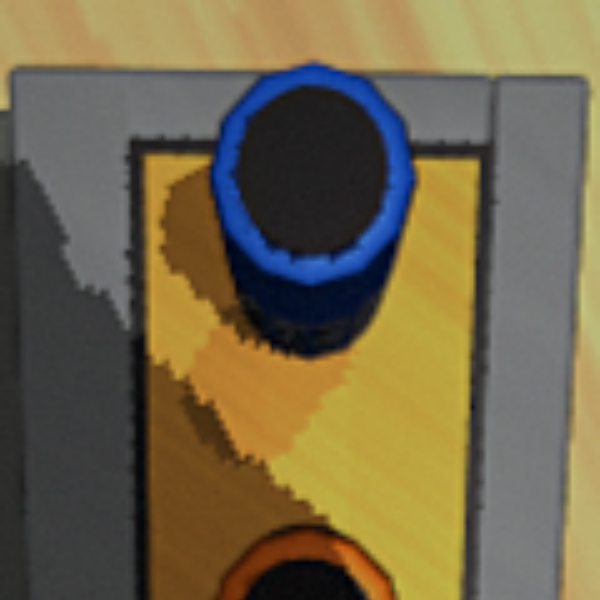

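The wrist view puts orange at (0.531, 0.018), and the top and scene views at (0.531, 0.016). Its column, 280.6, lies on the jaw centre line (gap centre about 280.7). I move 59 mm along tool x at this height and check.

Emit:
send_rows([
  [[10,0,0],[0,0,0],0],
  [[25,0,0],[0,0,0],0],
  [[40,0,0],[0,0,0],0],
  [[50,0,0],[0,0,0],0],
  [[56,0,0],[0,0,0],0],
  [[59,0,0],[0,0,0],0],
  [[59,0,0],[0,0,0],0],
  [[59,0,10],[0,0,0],0],
  [[59,0,20],[0,0,0],0],
  [[59,0,20],[0,0,0],0],
])

```text
time: 6.7
ee_pos: [0.5309, 0.0155, 0.3231]
orientation: [-0.0, 0.854, 0.521, -0.001]
wrist_force: [-0.9, 0.0, -0.8]
grip_width: 0.0853
```

```bash
python3 - <<'E'
from h import *
import pickle
s=sense(); print(s["time"],s["ee_pos"],s["wrist_force"])
g=cam("wrist"); save(g,"w5.png"); pickle.dump(g,open("w5.pkl","wb"))
p=np.array(s["ee_pos"]);R=RT(s)
print("tcp",proj(g,p),"axis at .288",proj(g,[p[0],p[1],.288]))
f=g["frame"]; m=(f.max(2)<45).astype(np.uint8); m[340:]=0
n,l,st,c=cv2.connectedComponentsWithStats(m)
for i in range(1,n):
    if 300<st[i][4]<6000 and 220<c[i][0]<340:
        X=onz(g,*c[i],.288); print(c[i].round(1),st[i],X.round(4),(R.T@(X-p)*1000).round(1))
E
```

```text
6.7 [0.5308577  0.01554212 0.32310401] [-0.86318262  0.04790645 -0.84959867]
tcp (np.float64(282.5999417850526), np.float64(271.18329299873335)) axis at .288 (np.float64(282.2485040069789), np.float64(244.37605033820623))
[262.7 177.8] [239 108  58 114 750] [0.5395 0.0567 0.288 ] [ 40.6 -11.1  35.1]
[280.8 156.4] [266 141  31  32 764] [0.5541 0.0626 0.288 ] [52.5 -0.8 35.1]
[279.9 241.7] [266 228  29  28 631] [0.5304 0.0177 0.288 ] [ 1.7 -1.3 35.1]
```

View pics/w5.png

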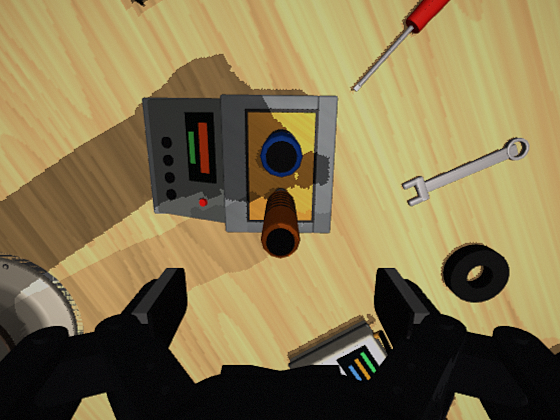

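The orange cap is at (280,242), within about 1 mm of the jaw centre line. I descend 83 mm to TCP z of about 0.240, then check before closing.

Emit:
send_rows([
  [[1,-0.5,10],[0,0,0],0],
  [[1,-0.5,25],[0,0,0],0],
  [[1,-0.5,40],[0,0,0],0],
  [[1,-0.5,55],[0,0,0],0],
  [[1,-0.5,68],[0,0,0],0],
  [[1,-0.5,77],[0,0,0],0],
  [[1,-0.5,82],[0,0,0],0],
  [[1,-0.5,83],[0,0,0],0],
  [[1,-0.5,83],[0,0,0],0],
  [[1,-0.5,83],[0,0,0],0],
], newtons=30)

```text
time: 8.0
ee_pos: [0.5315, 0.0168, 0.2417]
orientation: [0.0, 0.854, 0.521, 0.0]
wrist_force: [0.5, -0.2, -0.1]
grip_width: 0.0853
```

```bash
python3 - <<'E'
from h import *
s=sense(); print(s["time"],s["ee_pos"],s["wrist_force"])
g=cam("wrist"); save(g,"w6.png")
g=cam("scene"); cv2.imwrite("pics/s6.png",cv2.resize(g["frame"][100:240,240:400],(800,700))[:600,:,::-1])
E
```

```text
8.0 [0.5314536  0.01679615 0.24165924] [ 0.54743854 -0.19118769 -0.07588477]
```

View pics/w6.png

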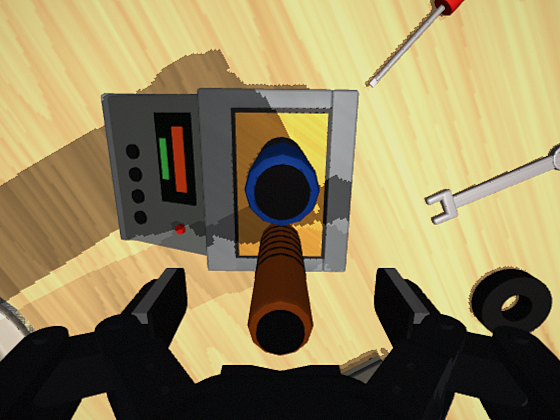

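View pics/s6.png

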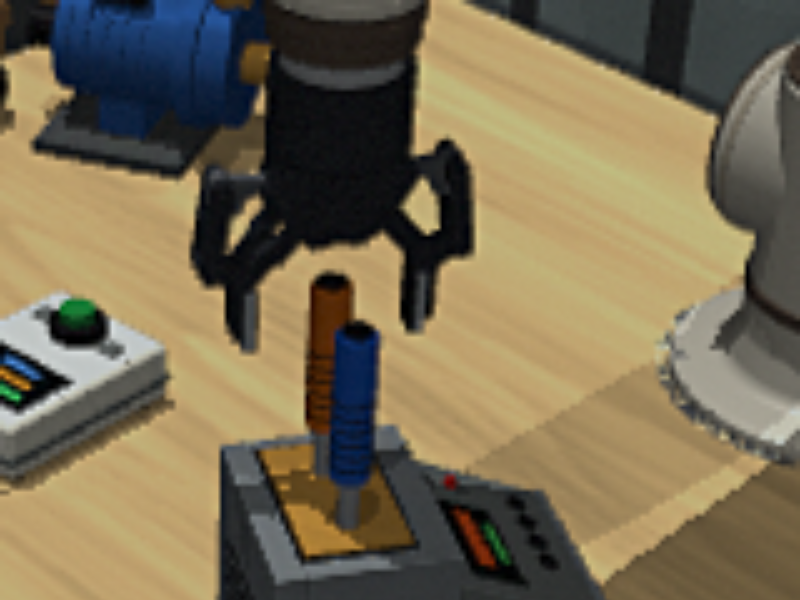

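The orange handle sits centred between the open fingers, at columns 256–312 against fingertips at 186 and 375. I close on it gently.

Emit:
send_rows([
  [[0,0,0],[0,0,0],120],
  [[0,0,0],[0,0,0],150],
  [[0,0,0],[0,0,0],170],
  [[0,0,0],[0,0,0],200],
  [[0,0,0],[0,0,0],230],
  [[0,0,0],[0,0,0],255],
  [[0,0,0],[0,0,0],255],
  [[0,0,0],[0,0,0],255],
  [[0,0,0],[0,0,0],255],
  [[0,0,0],[0,0,0],255],
], newtons=30)

```text
time: 9.35
ee_pos: [0.5314, 0.0168, 0.2414]
orientation: [0.0, 0.854, 0.521, 0.0]
wrist_force: [-1.3, -0.5, 1.8]
grip_width: 0.023
```

```bash
python3 - <<'E'
from h import *
s=sense(); R=RT(s); print(s["time"],s["ee_pos"],s["grip_width"],"F tool",(R.T@s["wrist_force"]).round(2),"T",(R.T@s["wrist_torque"]).round(3))
g=cam("scene"); cv2.imwrite("pics/s7.png",cv2.resize(g["frame"][120:220,260:360],(600,600))[:,:,::-1])
E
```

```text
9.35 [0.53135338 0.01681434 0.24138775] 0.022967714080728927 F tool [-1.04 -0.92 -1.8 ] T [-0.041  0.01   0.079]
```

View pics/s7.png

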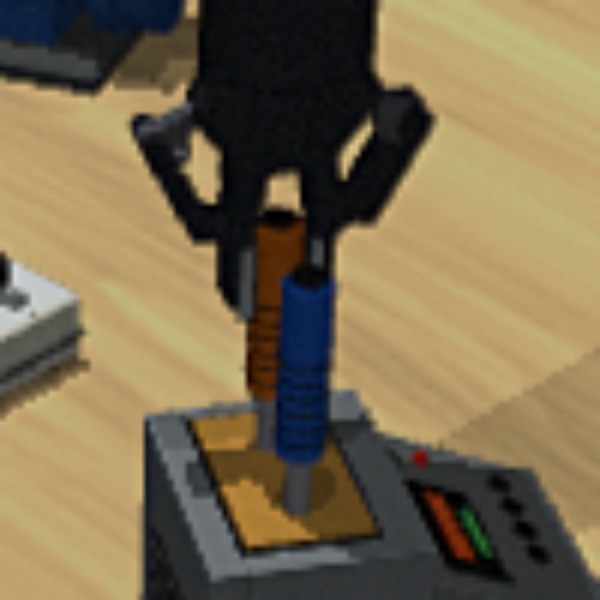

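The grip is at 23.0 mm (handle 24 mm) and lateral force is about 1 N. I draw it up 20 mm first.

Emit:
send_rows([
  [[0,0,-1],[0,0,0],255],
  [[0,0,-3],[0,0,0],255],
  [[0,0,-6],[0,0,0],255],
  [[0,0,-9],[0,0,0],255],
  [[0,0,-12],[0,0,0],255],
  [[0,0,-15],[0,0,0],255],
  [[0,0,-18],[0,0,0],255],
  [[0,0,-20],[0,0,0],255],
  [[0,0,-20],[0,0,0],255],
  [[0,0,-20],[0,0,0],255],
], newtons=40)

```text
time: 10.65
ee_pos: [0.5313, 0.0168, 0.2612]
orientation: [-0.0, 0.854, 0.521, -0.0]
wrist_force: [0.2, -0.0, -2.8]
grip_width: 0.0229
```

```bash
python3 - <<'E'
from h import *
s=sense(); R=RT(s); print(s["time"],s["ee_pos"],s["grip_width"],"F tool",(R.T@s["wrist_force"]).round(2),"T",(R.T@s["wrist_torque"]).round(3))
g=cam("scene"); cv2.imwrite("pics/s8.png",cv2.resize(g["frame"][120:220,260:360],(600,600))[:,:,::-1])
E
```

```text
10.65 [0.53126694 0.0168244  0.26117024] 0.022894514288832886 F tool [0.09 0.23 2.78] T [0.037 0.003 0.061]
```

View pics/s8.png

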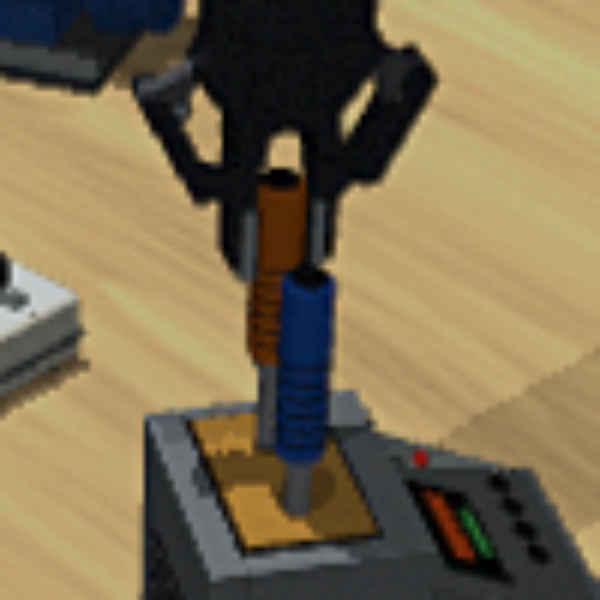

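The orange probe rose with the gripper and the blue one is unmoved. The wrist carries 2.8 N, a plausible probe weight. Now the remaining 20 mm.

Emit:
send_rows([
  [[0,0,-1],[0,0,0],255],
  [[0,0,-3],[0,0,0],255],
  [[0,0,-6],[0,0,0],255],
  [[0,0,-9],[0,0,0],255],
  [[0,0,-12],[0,0,0],255],
  [[0,0,-15],[0,0,0],255],
  [[0,0,-18],[0,0,0],255],
  [[0,0,-20],[0,0,0],255],
  [[0,0,-20],[0,0,0],255],
  [[0,0,-20],[0,0,0],255],
])

```text
time: 11.95
ee_pos: [0.5313, 0.0168, 0.2812]
orientation: [-0.0, 0.854, 0.521, -0.0]
wrist_force: [0.6, 0.5, -2.3]
grip_width: 0.023
```

```bash
python3 - <<'E'
from h import *
import pickle
s=sense(); R=RT(s); print(s["time"],s["ee_pos"],s["grip_width"],s["qd"].round(4),"F tool",(R.T@s["wrist_force"]).round(2),"T",(R.T@s["wrist_torque"]).round(3))
g=cam("scene"); cv2.imwrite("pics/s9.png",cv2.resize(g["frame"][120:220,260:360],(600,600),interpolation=cv2.INTER_CUBIC)[:,:,::-1])
pickle.dump(g,open("s9.pkl","wb"))
for z in (.168,.288,.328,.238): print(z,(np.array(proj(g,(.5311,.0165,z)))-[260,120])*6)
w=cam("wrist"); save(w,"w9.png")
E
```

```text
11.95 [0.53127491 0.0167886  0.28118633] 0.022978014129608742 [-0.0012  0.0012 -0.0021  0.0013  0.0009  0.0005] F tool [0.72 0.32 2.25] T [ 0.034 -0.007  0.03 ]
0.168 [265.2214058 434.8365397]
0.288 [276.18336455 212.28449909]
0.328 [280.12254462 132.31041935]
0.238 [271.46647576 308.04778825]
```

View pics/s9.png

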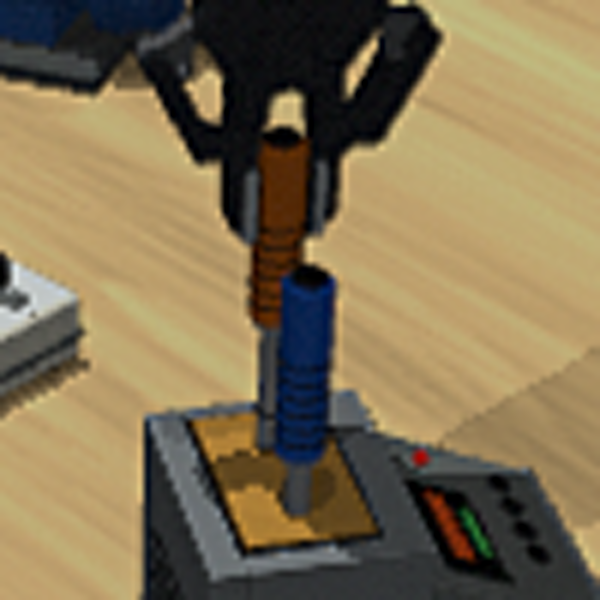

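View pics/w9.png

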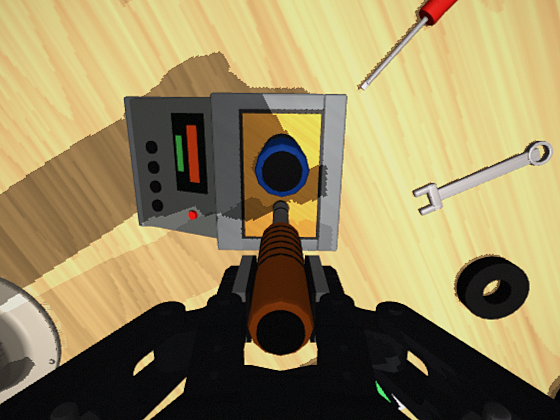

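The orange cap moved 81 zoomed px where 40 mm predicts 80, and the TCP rose 39.8 mm. The second ring is hidden behind the blue handle in the scene view. The blue probe hasn't moved, and the joints are at rest. Handing in.

```bash
python3 - <<'E'
from h import *
print(finish_job()); s=sense(); print(s["time"],s["ee_pos"],s["grip_width"])
E
```

```text
the job is handed in; nothing more can be done
None
the job is handed in; nothing more can be done
```

I pressed the green start button all the way down, then drew the orange-handled probe straight up 40 mm. I handed the job in with the gripper still holding it there; no verdict was reported.

- **Button:** its visible protrusion fell by about 6.6 mm while the collar stayed put, and the push reached 34 N against the roughly 5 N spring. The TCP read 63.5 mm there instead of the expected 60 mm. I judged the button bottomed from the picture and the force, because the joint travel itself can't be read.
- **Orange probe:** the TCP rose 39.8 mm. The handle top moved 81 zoomed pixels in the scene view, where 40 mm predicts 80. The grip was 23.0 mm wide with under 1 N of side force, and the arm was at rest. The tool kept its vertical orientation throughout, but I did not measure the probe's own tilt.
- **Not seen directly:** the second ring against the block's top was hidden by the blue handle, so that match rests on the measured rise.
- **Blue probe and the rest:** the blue probe was unmoved in the last pictures, and the arm passed clear of the loose things. I did not re-measure each of them at the end.
- **Positions:** the wrist camera differed from the other two by about 2 mm on the orange probe's position. The button's height came out at 62–69 mm, against 66 mm in the text.

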